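# Snap the cap onto the sweet jar

### The job

Take the large cap out of the crate by its knob and press it straight down onto the neck of the jar in the filling stand until it snaps over the catch beads and sits fully home. Keep pushing down firmly (about 10 N) after the snap, and finish like that: still holding the cap and pressing it down, without letting go. Leave the two small caps in the crate and do not disturb the other things on the counter.

Things in the scene. Friction and masses are not known exactly. Their poses are not given: they have to be found in the camera images.
- cap: Large cap, loose in the crate: upright aluminium cup, mouth down, 60 mm outside diameter, 20 mm tall, with a round pale wooden knob (22 mm diameter, 26 mm tall) in the middle of its flat top; 46 mm tall in all, about 60 g. Origin: centre of its lower rim, z up along the knob. Inside, a 3 mm thick lip at the rim narrows the 54 mm bore to 46 mm. Its yaw does not matter.
- cap_knob (a point): Centre of the large cap's knob, half way up, 33 mm above the cap's lower rim and 13 mm above the cap's flat top. Grip here.
- cap_seat (a point): Centre of the large cap's inside ceiling, 16 mm above its lower rim. When the cap is fully home this point lies on jar_mouth.
- jar: Clear jar of sweets, 90 mm diameter, clamped in a wooden stand (130 mm square) fixed to the counter. Origin: centre of the stand's underside, z up. From the jar's shoulder, 108 mm up, rises a round white neck, 42 mm diameter, 18 mm tall, top edge chamfered. Four evenly spaced white catch beads stand out 5 mm from the neck, centres 10.5 mm above the shoulder; pushed, they spring back into it.
- jar_mouth (a point): Centre of the flat top of the jar's neck, 126 mm above the counter. A cap lowered onto it first rests on the beads, cap_seat about 13 mm above this point; pushed down, the resistance rises to some 8 to 16 N (cap_seat about 11 mm above), falls away and turns into a slight pull as the lip passes the beads (about 8 to 4 mm above), and the cap stops rigidly with its ceiling on the neck's top.
- crate: Open wooden crate fixed to the counter, 180 mm (its x) by 310 mm (its y), 42 mm high, walls and floor 7 mm thick. Origin: centre of its underside. The three caps stand in it upright in a row along its y, about 85 mm apart, in any order.
- small_cap_a: A small cap that does not fit this jar, in the crate: same aluminium and wooden knob, but 42 mm diameter and 20 mm tall, knob 16 mm diameter and 18 mm tall. Origin: centre of its lower rim. Stays in the crate.
- small_cap_b: A second small cap, the same as small_cap_a. Stays in the crate.
- full_jar: Closed amber sweet jar, 84 mm diameter, 120 mm tall, standing on the counter beyond the work. Origin: centre of its underside. Leave alone.
- scoop: Steel sweet scoop with a black handle, about 200 mm long and 25 mm high, lying on the counter. Origin: underside where handle meets scoop. Leave alone.
- card_stand: Small wooden block, 80 mm wide, with an upright blank price card, 70 mm tall in all. Origin: centre of its underside. Leave alone.

How it is judged:
On the way, in this order (a step that is already met when the one before it is completed fails the run):
1. the large cap is lifted clear of the crate in the fingers (z of cap in the frame of crate above 0.06 m and contact force between the fingers and cap above 0.5 N), for 0.2 s.
2. the large cap is snapped fully home on the jar's neck and the robot goes on pressing it down with more than 4 N (z of cap_seat in the frame of jar_mouth below 0.0025 m and horizontal distance between cap_seat and jar_mouth below 0.005 m and angle between cap's own z axis and vertical below 0.08 rad and contact force between cap and jar above 4 N and contact force between the fingers and cap above 2 N), for 0.5 s.
At the end, for the whole second after the job is handed in: The large cap is fully home on the jar's neck (its inside ceiling within 2.5 mm of the neck's top, centred within 5 mm, upright within 0.08 rad), and the robot still holds it and presses it onto the jar with more than 4 N (all of step 2 and z of cap_seat in the frame of jar_mouth above -0.004 m); the arm keeps its last pose, push and grip.
It fails at once if a small cap leaves the crate (height (world z) of any of small_cap_a, small_cap_b above 0.06 m or distance of any of small_cap_a, small_cap_b from where it was at the start of the episode above 0.25 m).
It fails at once if the full jar, the scoop or the card stand is disturbed (distance of any of full_jar, scoop, card_stand from where it was at the start of the episode above 0.03 m or angle between any of full_jar, card_stand's own z axis and vertical above 0.5 rad).
It also fails if it takes over 58 s, if anything falls off the work surface, if the arm or the gripper's body presses on something with over 40 N, if the wrist force passes 120 N, or if a joint passes its speed limit or range.

### The arm

A 7-joint arm with a two-finger parallel gripper is mounted at the origin on the work surface. World frame = base frame: x ahead of the robot, y to its left, z up, the work surface at z = 0. Lengths are in m, angles in rad, forces in N, time in s.
With the tool pointing down it reaches from about 0.425 to 0.875 m from the base axis. Payload 4.7 kg.
Tool frame: the origin (TCP) lies between the finger pads; the fingertips stand 22 mm ahead of it and the grasp point (between the pads) lies 3 mm ahead of it; z points along the fingers, y is the line along which they close (so a half turn about z gives the same grasp; the last joint's range is limited). The gripper opens to 87 mm and grips with 3 to 60 N. Pads are 19 mm wide; open, the fingers measure 117 mm over their backs; the gripper's body (75 mm by 190 mm) begins 51 mm behind the grasp point.
Start: joints at [1.117, 0.321, -0.07, 1.45, 0.023, 1.371, -0.057], TCP at [0.293, -0.58, 0.21] pointing down, gripper open.
Joint ranges: [-2.86, 2.86], [-0.3, 2.09], [-1.38, 1.24], [0.06, 2.45], [-1.56, 4.7], [0.09, 2.05], [-2.69, 2.69]. Speed limits (rad/s): [2.57, 2.57, 3.14, 3.14, 3.14, 3.14, 3.14].

### API

Orientations are given as [roll, pitch, yaw] about the fixed x, y, z axes, in that order (R = Rz(yaw) Ry(pitch) Rx(roll)).
In Python, from station import bot gives the robot as it stands.
- The arm moves only by the shell command python3 inch.py FILE, which reads ROWS from the file FILE. ROWS is a JSON list of rows, 1 to 5 of them, each an object with the fields aperture (the opening from 0.0 (shut) to 1.0 (fully open)), tx, ty, tz (the shift in shares of the most that a row can go, 1 being 62.5 mm), turn (a turn about the tool's z in rad); a field left out counts as zero (the opening has to be given); each row shifts and turns the commanded pose from where the row before left it, along the tool's axes as they then stand; what a row does not reach is not made up. A row lasts 1/8 s, in which the tool goes at most 0.0625 m and 0.188 rad, less where a joint would pass 70% of its speed; a pose out of reach is approached as far as the arm can. The fingers move at their own pace and stop on an object; the grip force is fixed at half the most. Time passes only in rows, so rows that do not move let the fingers close. It prints the time, the measured TCP pose, the force, the opening and the grip force at its end. Input that does not fit is refused with a message, and nothing moves.
- bot.state(): the state, without advancing time (a new reading comes with each control period).
- bot.read_camera(name): name is "scene" or "top"; returns a dict with "image" (384x512x3 uint8, blue, green, red), "fx", "fy", "cx", "cy" (pixels), "camera_from_world" (4x4, takes a point from world to camera coordinates). Camera axes: x right, y down, z forward; pixel columns grow to the right and rows downward; lengths in m; the calibration is good to about 2 mm. A picture is of the moment at which its call begins. There is no depth.
- bot.job_done(): hands the job in; it is judged then, once.
The state is a dict: "t": time; "joint_positions": joint angles; "joint_vel": joint speeds; "joint_efforts": joint torques, N m; "tool_pos": TCP position; "tcp_rot": TCP orientation; "ft_force": force on the tool from outside, world axes, zero at the start; "ft_torque": the same for the moment, N m; "opening": opening from 0.0 (shut) to 1.0 (fully open); "grasp_force": force on a finger pad.
Only numpy, scipy, OpenCV 4.12 (cv2) and the standard library are available. Lean on these libraries where they do the work, as an engineer would, in place of code of your own. Each camera call takes 0.05 s, during which the arm holds its last target. There are 200 camera calls.

## Working session

There is one attempt and no reset: what is moved stays moved. The work goes in short steps, Python scripts to look and compute and a shell command to move; the robot and the scene stay as the last step left them, time stands still between calls to the robot, and variables do not carry over. Pictures are saved under pics/ and viewed, at most 10 in all, crops included, and the job is handed in when it is done.

```bash
ls; mkdir -p pics
python3 - <<'E'
from station import bot
import cv2, numpy as np
s=bot.state(); print({k:np.round(s[k],3).tolist() for k in ['t','tool_pos','tcp_rot','ft_force','opening']})
for n in ['scene','top']:
    c=bot.read_camera(n); cv2.imwrite(f'pics/{n}0.png',c['image']); print(n,c['fx'],c['cx'],c['cy'],np.round(c['camera_from_world'],3).tolist())
E
```

```text
inch.py
pics
station.py
{'t': 0.0, 'tool_pos': [0.293, -0.58, 0.209], 'tcp_rot': [-3.14, 0.0, 0.468], 'ft_force': [-0.133, -0.155, 0.235], 'opening': 0.997}
scene 361.46305888209423 252.8336553419339 194.2439705770877 [[-0.014, 1.0, 0.018, 0.023], [0.738, 0.022, -0.674, -0.41], [-0.675, 0.004, -0.738, 1.467], [0.0, 0.0, 0.0, 1.0]]
top 350.77295589613465 258.1209971581054 195.23782536968451 [[-0.017, -1.0, 0.001, 0.021], [-0.999, 0.017, -0.038, 0.632], [0.038, -0.002, -0.999, 0.779], [0.0, 0.0, 0.0, 1.0]]
```

View pics/scene0.png

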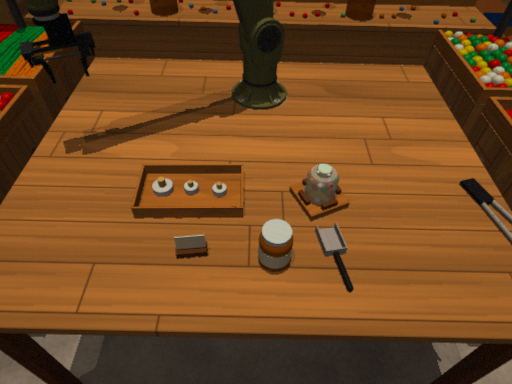

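View pics/top0.png

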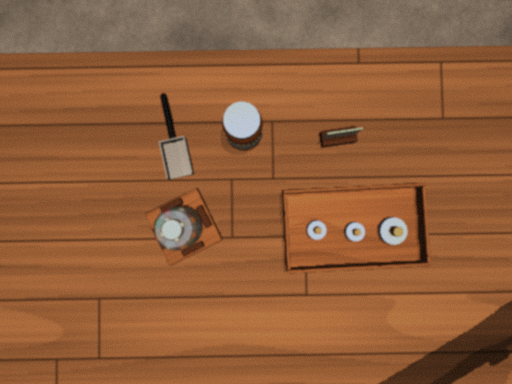

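The large cap is at top pixel (393,231) and scene pixel (162,185), the outermost of the row. The jar neck is at top (172,229) and scene (322,168). I'll zoom in on these.

Run:
```python
import cv2, numpy as np
def cr(n,u,v): 
    i=cv2.imread(f'pics/{n}0.png')[v-25:v+25,u-33:u+33]; return cv2.resize(i,(396,300),interpolation=cv2.INTER_NEAREST)
cv2.imwrite('pics/z.png',np.vstack([np.hstack([cr('top',393,231),cr('top',172,229)]),np.hstack([cr('scene',162,185),cr('scene',322,175)])]))
t=cv2.imread('pics/top0.png');s=cv2.imread('pics/scene0.png')
for im,pts in((t,[(385,231),(398,231),(390,225),(172,229),(185,229)]),(s,[(155,187),(162,180),(162,184),(322,168),(322,185)])):
    print([im[v,u].tolist() for u,v in pts])
```

```text
[[202, 194, 183], [93, 156, 184], [200, 189, 182], [194, 196, 186], [136, 139, 140]]
[[158, 175, 186], [65, 131, 172], [26, 48, 68], [161, 197, 185], [98, 115, 126]]
```

View pics/z.png

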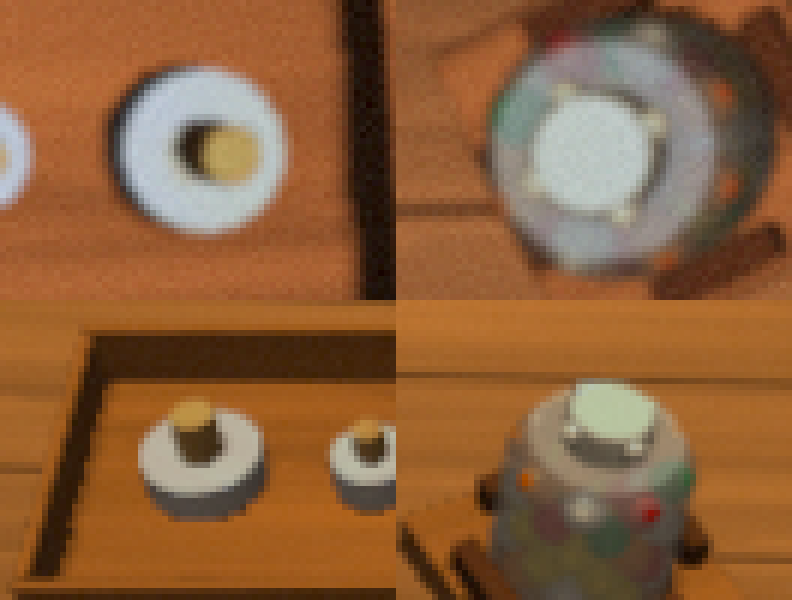

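The crops show the cap's top disc and the knob's bright top cleanly in both views, along with the white neck top. I'll mask these and triangulate.

```bash
cat > loc.py <<'E'
import cv2, numpy as np
from station import bot
def blob(im,u,v,kind,r=(20,20)):
    x0,y0=u-r[0],v-r[1]; k=4
    p=cv2.resize(im[y0:v+r[1],x0:u+r[0]],None,fx=k,fy=k,interpolation=cv2.INTER_CUBIC)
    h,s,val=cv2.split(cv2.cvtColor(p,cv2.COLOR_BGR2HSV))
    m={'disc':(s<65)&(val>140),'neck':(val>165)&(s<60),'knob':(s>90)&(val>130)}[kind].astype(np.uint8)
    if kind=='neck': m=cv2.morphologyEx(m,cv2.MORPH_OPEN,np.ones((17,17),np.uint8))
    cs,_=cv2.findContours(m,cv2.RETR_EXTERNAL,cv2.CHAIN_APPROX_NONE)
    c=min((c for c in cs if cv2.contourArea(c)>150),key=lambda c:abs(np.array(cv2.minEnclosingCircle(c)[0])-np.array(r)*k).sum())
    (a,b),ax,_=cv2.fitEllipse(cv2.convexHull(c))
    return ((a+.5)/k-.5+x0,(b+.5)/k-.5+y0),np.array(ax)/k
def ray(c,p):
    T=np.array(c['camera_from_world']);R=T[:3,:3];o=-R.T@T[:3,3]
    d=R.T@np.array([(p[0]-c['cx'])/c['fx'],(p[1]-c['cy'])/c['fy'],1]);return o,d/np.linalg.norm(d)
def tri(rs):
    A=[np.eye(3)-np.outer(d,d) for o,d in rs]
    X=np.linalg.solve(sum(A),sum(a@o for a,(o,d) in zip(A,rs)))
    return X,[np.linalg.norm(a@(X-o))*1e3 for a,(o,d) in zip(A,rs)]
def onz(r,z): o,d=r; return o+d*(z-o[2])/d[2]
E
cat > m.py <<'E'
from loc import *
t=bot.read_camera('top');s=bot.read_camera('scene')
for name,kind,a,b,z in (('captop','disc',(393,231),(162,187),.027),('knobtop','knob',(398,231),(161,180),.053),('neck','neck',(171,229),(323,168),.126)):
    r=(20,20) if kind!='knob' else (8,8)
    if kind=='knob': pa,xa=blob(t['image'],*a,kind,(7,7)); pb,xb=blob(s['image'],*b,kind,(6,3))
    else: pa,xa=blob(t['image'],*a,kind); pb,xb=blob(s['image'],*b,kind,(18,14))
    R=[ray(t,pa),ray(s,pb)]
    X,e=tri(R); print(name,np.round(pa,1),np.round(xa,1),np.round(pb,1),np.round(xb,1),'X',X.round(4),'gap mm',np.round(e,1),'top@z',onz(R[0],z).round(4),'scene@z',onz(R[1],z).round(4))
E
python3 m.py
```

```text
captop [393.6 230.7] [27.1 27.5] [161.9 185. ] [13.3 20.3] X [ 0.5481 -0.2873  0.0238] gap mm [0.5 0.5] top@z [ 0.5483 -0.2867  0.027 ] scene@z [ 0.5514 -0.2857  0.027 ]
knobtop [397.8 231.4] [8.7 9. ] [160.  177.8] [ 6.4 13.3] X [ 0.5485 -0.2864  0.0537] gap mm [1.1 1.1] top@z [ 0.5485 -0.2855  0.053 ] scene@z [ 0.5474 -0.2877  0.053 ]
neck [170.9 229.3] [19.3 20.1] [324.3 168. ] [ 8.8 14.2] X [0.5647 0.18   0.1236] gap mm [0. 0.] top@z [0.5648 0.1794 0.126 ] scene@z [0.5673 0.1793 0.126 ]
```

The heights agree with the text: knob top at 0.054 and neck top at 0.124. The cap is at about (0.5485, -0.2865) and the jar mouth at about (0.565, 0.1795). I'll close along world x, so yaw goes to π/2.

```bash
echo '[{"aperture": 1, "turn": -0.18}, {"aperture": 1, "turn": -0.18}, {"aperture": 1, "turn": -0.18}, {"aperture": 1, "turn": -0.18}, {"aperture": 1, "turn": -0.18}]' > mv.in && python3 inch.py mv.in; echo '[{"aperture": 1, "turn": -0.18}, {"aperture": 1, "turn": -0.023}, {"aperture": 1}]' > mv.in && python3 inch.py mv.in
cat > go.py <<'E'
import sys,numpy as np
from scipy.spatial.transform import Rotation as R
from station import bot
s=bot.state();M=R.from_euler('xyz',s['tcp_rot'])
print('t',s['t'],'pos',np.round(s['tool_pos'],4),'rot',np.round(s['tcp_rot'],3),'F',np.round(s['ft_force'],1),'op',s['opening'],'gf',s['grasp_force'])
if len(sys.argv)>1: print('tool delta',M.inv().apply(np.array(sys.argv[1:4],float)-s['tool_pos']).round(4))
E
python3 go.py .5485 -.2865 .15
```

```text
t: 0.82
tool_pos: [0.293, -0.58, 0.2099]
tcp_rot: [-3.141, -0.0, 1.374]
ft_force: [-0.0, 0.4, 0.2]
opening: 0.998
grasp_force: 0.0
t: 1.2
tool_pos: [0.293, -0.5801, 0.21]
tcp_rot: [-3.141, -0.0, 1.568]
ft_force: [0.5, 0.9, -0.6]
opening: 1.003
grasp_force: 0.0
t 1.2 pos [ 0.293  -0.5801  0.21  ] rot [-3.141 -0.     1.568] F [ 0.5  0.9 -0.6] op 1.002964568212187 gf 0.0
tool delta [0.2943 0.2547 0.06  ]
```

Careful with the scale: shifts go in shares of 62.5 mm. That gives: 0.04 m is 0.64, 0.034 m is 0.544.

```bash
echo '[{"aperture": 0.6, "tx": 0.64, "ty": 0.544}, {"aperture": 0.6, "tx": 0.64, "ty": 0.544}, {"aperture": 0.6, "tx": 0.64, "ty": 0.544}, {"aperture": 0.6, "tx": 0.64, "ty": 0.544}, {"aperture": 0.6, "tx": 0.64, "ty": 0.544}]' > mv.in && python3 inch.py mv.in >/dev/null; echo '[{"aperture": 0.6, "tx": 0.64, "ty": 0.544}, {"aperture": 0.6, "tx": 0.64, "ty": 0.544, "tz": 0.32}, {"aperture": 0.6, "tx": 0.224, "ty": 0.272, "tz": 0.64}, {"aperture": 0.6}]' > mv.in && python3 inch.py mv.in; python3 go.py .5485 -.2865 .051
```

```text
t: 2.33
tool_pos: [0.5473, -0.2828, 0.1469]
tcp_rot: [-3.136, -0.004, 1.573]
ft_force: [0.1, -0.2, -0.6]
opening: 0.601
grasp_force: 0.0
t 2.325 pos [ 0.5473 -0.2828  0.1469] rot [-3.136 -0.004  1.573] F [ 0.1 -0.2 -0.6] op 0.6013368973567079 gf 0.0
tool delta [-0.004   0.0017  0.0959]
```

In the tool's units: 0.025 m is 0.4.

```bash
echo '[{"aperture": 0.6, "tz": 0.4}, {"aperture": 0.6, "tz": 0.4}, {"aperture": 0.6}, {"aperture": 0.6}]' > mv.in && python3 inch.py mv.in>/dev/null; python3 go.py .5485 -.2865 .051
```

```text
t 2.825 pos [ 0.5485 -0.2876  0.102 ] rot [3.140e+00 2.000e-03 1.569e+00] F [-0.4 -0.3  0.3] op 0.5993965529902878 gf 0.0
tool delta [ 0.0012 -0.0001  0.051 ]
```

In the tool's units: 0.02 m is 0.32, 0.011 m is 0.176.

```bash
echo '[{"aperture": 0.6, "tx": 0.016, "tz": 0.32}, {"aperture": 0.6, "tz": 0.32}, {"aperture": 0.6, "tz": 0.176}, {"aperture": 0.6}, {"aperture": 0.6}]' > mv.in && python3 inch.py mv.in>/dev/null; python3 go.py .5485 -.2865 .051
python3 - <<'E'
from loc import *
a=[cv2.resize(bot.read_camera(n)['image'][v-25:v+25,u-33:u+33],(396,300)) for n,u,v in(('top',393,231),('scene',162,180))]
cv2.imwrite('pics/g1.png',np.hstack(a))
E
```

```text
t 3.45 pos [ 0.5485 -0.2853  0.0494] rot [3.141 0.    1.571] F [-0.1 -0.5 -0.1] op 0.5999581363622433 gf 0.0
tool delta [-0.0012  0.     -0.0016]
```

View pics/g1.png

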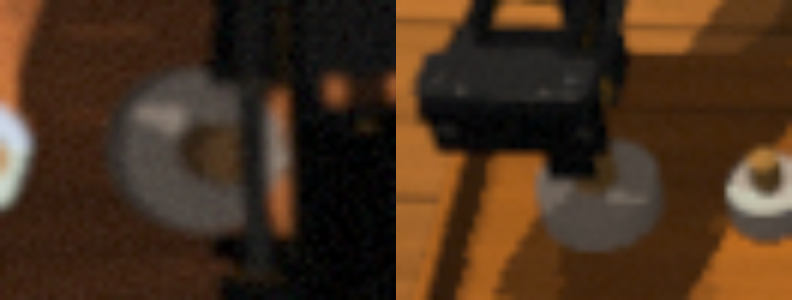

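The front finger appears slightly left of the knob in the scene view (u≈159 against 162). I'll check whether perspective accounts for that.

Run:
```python
from loc import *
for n in('scene','top'):
    c=bot.read_camera(n);T=np.array(c['camera_from_world'])
    for P in [(.5485,-.2855,.053),(.5485+.035,-.2855,.028),(.5485+.035,-.2855+.0095,.028),(.5485+.035,-.2855-.0095,.028)]:
        q=T@np.r_[P,1];u=c['fx']*q[0]/q[2]+c['cx'];v=c['fy']*q[1]/q[2]+c['cy'];print(n,P,round(u,1),round(v,1), 'crop',round((u-(129 if n=='scene' else 360))*6),round((v-(155 if n=='scene' else 206))*6))
```

```text
scene (0.5485, -0.2855, 0.053) 160.7 178.1 crop 190 139
scene (0.5835, -0.2855, 0.028) 159.9 192.7 crop 185 226
scene (0.5835, -0.27599999999999997, 0.028) 163.2 192.8 crop 205 227
scene (0.5835, -0.295, 0.028) 156.6 192.7 crop 166 226
top (0.5485, -0.2855, 0.053) 397.7 231.3 crop 226 152
top (0.5835, -0.2855, 0.028) 392.7 214.7 crop 196 52
top (0.5835, -0.27599999999999997, 0.028) 388.4 214.8 crop 170 53
top (0.5835, -0.295, 0.028) 397.0 214.6 crop 222 52
```

Run:
```python
from loc import *
a=[]
for n,u,v in(('top',393,231),('scene',162,180)):
    i=bot.read_camera(n)['image'][v-36:v+36,u-33:u+33]; i=cv2.resize(i,(396,432),interpolation=cv2.INTER_CUBIC)
    a.append((255*(i/255.)**.4).astype(np.uint8))
cv2.imwrite('pics/g2.png',np.hstack(a))
```

```text
(no output)
```

View pics/g2.png

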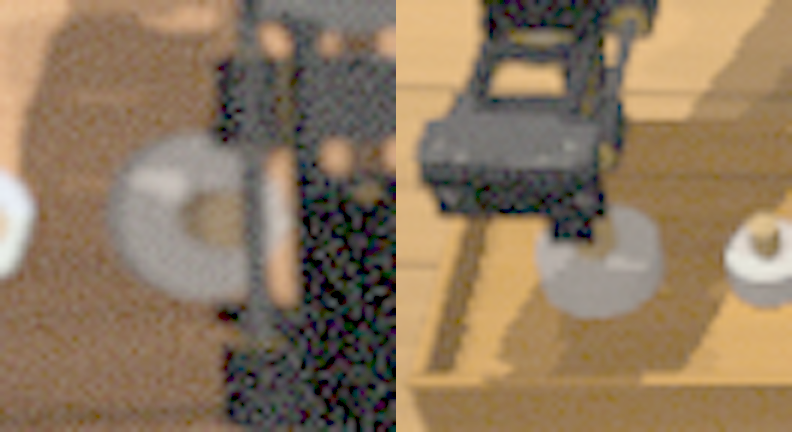

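In both views the fingertips look higher than the state implies. Closing is harmless either way: it should stop near 0.25 if the knob is between the pads.

```bash
echo '[{"aperture": 0.1}, {"aperture": 0.1}, {"aperture": 0.1}, {"aperture": 0.1}, {"aperture": 0.1}]' > mv.in && python3 inch.py mv.in; python3 go.py
```

```text
t: 4.38
tool_pos: [0.5481, -0.2852, 0.0491]
tcp_rot: [-3.142, 0.0, 1.571]
ft_force: [-0.3, -0.0, -0.1]
opening: 0.142
grasp_force: 0.0
t 4.375 pos [ 0.5481 -0.2852  0.0491] rot [-3.142  0.     1.571] F [-0.3 -0.  -0.1] op 0.14191600590712922 gf 0.0
```

It closed past 0.25, so it missed. I'll look at the closed fingertips and triangulate where they really are.

```bash
echo '[{"aperture": 0.0}, {"aperture": 0.0}]' > mv.in && python3 inch.py mv.in|tail -2;  python3 - <<'E'
from loc import *
a=[]
for n,u,v in(('top',393,231),('scene',162,180)):
    i=bot.read_camera(n)['image'][v-36:v+36,u-33:u+33]; i=cv2.resize(i,(396,432),interpolation=cv2.INTER_CUBIC)
    a.append((255*(i/255.)**.4).astype(np.uint8))
cv2.imwrite('pics/g3.png',np.hstack(a))
E
```

```text
opening: 0.019
grasp_force: 0.0
```

View pics/g3.png

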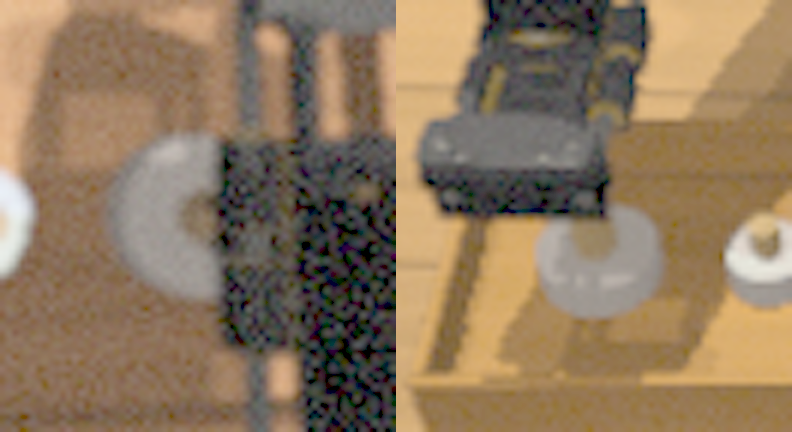

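Run:
```python
from loc import *
t=bot.read_camera('top');s=bot.read_camera('scene')
for a,b in(((396.3,205),(163.2,184)),((396.3,218),(163.2,184))):
    print(tri([ray(t,a),ray(s,b)]))
for z in (.05,.07,.09,.11): print(z, onz(ray(t,(396.3,235.7)),z).round(3))
print(np.round(bot.state()['joint_positions'],3))
```

```text
(array([ 0.60471877, -0.26579975,  0.08887809]), [np.float64(3.9064440626389283), np.float64(3.906444062638982)])
(array([ 0.57747125, -0.27575802,  0.06054984]), [np.float64(4.26202914583471), np.float64(4.262029145834732)])
0.05 [ 0.539 -0.283  0.05 ]
0.07 [ 0.541 -0.275  0.07 ]
0.09 [ 0.542 -0.268  0.09 ]
0.11 [ 0.544 -0.26   0.11 ]
[ 0.771  0.41  -0.411  1.7    0.183  1.069  0.303]
```
Tips around z=.06-.07; y edge -.275 matches. x centre maybe .541-.545 (reported .548). Body hides? So visible tip is higher than stated by ~35 mm. Did the fingers pass knob without contact? In the scene knob fully visible in front of/below fingers, so tips above .053 definitely. So TCP true z would be ≥.075+. Measured reading bias of ~+25-40mm? Hmm: maybe state's tool_pos is right but... initial pose said TCP z 0.21. Whatever. Could the fingertips visually be higher because fingers (linkage gripper) retract? 4-bar gripper: tips move further when closing. "fingertips stand 22mm ahead".

The fingertips are really at z≈0.065, above the knob, so the reported TCP height reads low by about 35 mm, or the tips are shorter than stated. I'll open and descend carefully, watching force.

In the tool's units: 0.005 m is 0.08.

```bash
echo '[{"aperture": 0.6}, {"aperture": 0.6}, {"aperture": 0.6}, {"aperture": 0.6, "tz": 0.08}, {"aperture": 0.6}]' > mv.in && python3 inch.py mv.in; echo '[{"aperture": 0.6, "tz": 0.08}, {"aperture": 0.6}]' > mv.in && python3 inch.py mv.in
```

```text
t: 5.45
tool_pos: [0.5476, -0.285, 0.0435]
tcp_rot: [-3.141, -0.0, 1.571]
ft_force: [0.3, -0.4, -0.2]
opening: 0.487
grasp_force: 0.0
t: 5.7
tool_pos: [0.5477, -0.285, 0.0385]
tcp_rot: [-3.141, -0.0, 1.571]
ft_force: [-0.1, -0.0, 0.3]
opening: 0.59
grasp_force: 0.0
```

Run:
```python
from loc import *
a=[]
for n,u,v in(('top',393,231),('scene',162,180)):
    i=bot.read_camera(n)['image'][v-36:v+36,u-33:u+33]; i=cv2.resize(i,(396,432),interpolation=cv2.INTER_CUBIC)
    a.append((255*(i/255.)**.4).astype(np.uint8))
cv2.imwrite('pics/g4.png',np.hstack(a))
```

```text
(no output)
```

View pics/g4.png

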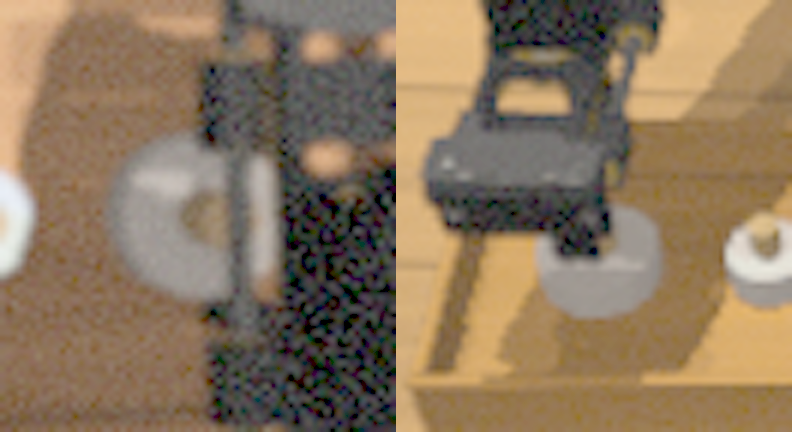

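The fingertips are still above the cap (scene tip v≈186 px) and there is no contact force. I'll keep going down.

In the tool's units: 0.005 m is 0.08.

```bash
echo '[{"aperture": 0.6, "tz": 0.08}, {"aperture": 0.6, "tz": 0.08}, {"aperture": 0.6}]' > mv.in && python3 inch.py mv.in; echo '[{"aperture": 0.6, "tz": 0.064}, {"aperture": 0.6}]' > mv.in && python3 inch.py mv.in
```

```text
t: 6.18
tool_pos: [0.5476, -0.285, 0.0284]
tcp_rot: [-3.14, -0.001, 1.571]
ft_force: [-0.4, 0.1, 0.3]
opening: 0.598
grasp_force: 0.0
t: 6.42
tool_pos: [0.5478, -0.2851, 0.0248]
tcp_rot: [-3.141, -0.0, 1.571]
ft_force: [-0.2, 0.8, -0.1]
opening: 0.598
grasp_force: 0.0
```

```bash
echo '[{"aperture": 0.1}, {"aperture": 0.1}, {"aperture": 0.1}, {"aperture": 0.1}, {"aperture": 0.1}]' > mv.in && python3 inch.py mv.in
```

```text
t: 7.05
tool_pos: [0.5481, -0.2853, 0.0252]
tcp_rot: [3.141, 0.0, 1.571]
ft_force: [-0.2, 0.1, 1.2]
opening: 0.244
grasp_force: 30.0
```

It's gripped at 0.244 (the knob width) with 30 N. I'll regrip a little deeper for a firmer press.

In the tool's units: 0.003 m is 0.048.

```bash
echo '[{"aperture": 0.5}, {"aperture": 0.5}, {"aperture": 0.5, "tz": 0.048}, {"aperture": 0.5}]' > mv.in && python3 inch.py mv.in; echo '[{"aperture": 0.5, "tz": 0.048}, {"aperture": 0.5}]' > mv.in && python3 inch.py mv.in
```

```text
t: 7.55
tool_pos: [0.5477, -0.2851, 0.0217]
tcp_rot: [-3.141, -0.0, 1.571]
ft_force: [0.1, -0.3, -0.6]
opening: 0.49
grasp_force: 0.0
t: 7.8
tool_pos: [0.5478, -0.2851, 0.0188]
tcp_rot: [-3.141, -0.0, 1.571]
ft_force: [-0.0, -0.6, -0.2]
opening: 0.495
grasp_force: 0.0
```

Run:
```python
from loc import *
a=[]
for n,u,v in(('top',393,231),('scene',162,180)):
    i=bot.read_camera(n)['image'][v-36:v+36,u-33:u+33]; i=cv2.resize(i,(396,432),interpolation=cv2.INTER_CUBIC)
    a.append((255*(i/255.)**.4).astype(np.uint8))
cv2.imwrite('pics/g5.png',np.hstack(a))
```

```text
(no output)
```

View pics/g5.png

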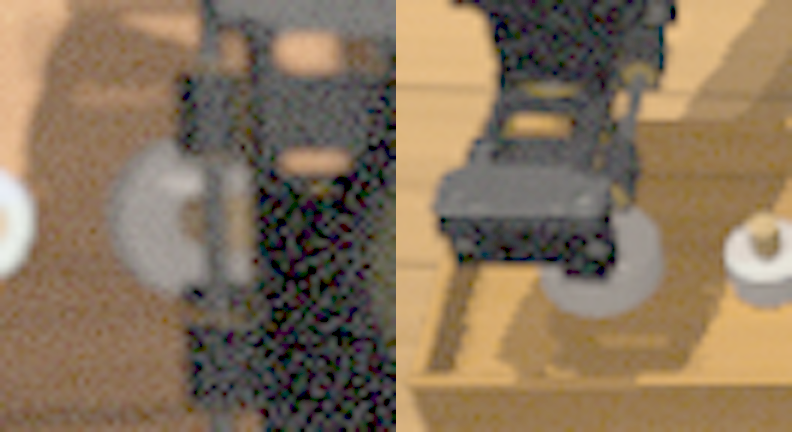

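The cap is still in place, and the fingers straddle the knob with no contact force. Closing and lifting now.

In the tool's units: -0.03 m is -0.48, -0.01 m is -0.16.

```bash
echo '[{"aperture": 0.1}, {"aperture": 0.1}, {"aperture": 0.1}, {"aperture": 0.1, "tz": -0.16}, {"aperture": 0.1, "tz": -0.48}]' > mv.in && python3 inch.py mv.in; echo '[{"aperture": 0.1, "tz": -0.64}, {"aperture": 0.1, "tz": -0.8}, {"aperture": 0.1, "tz": -0.64}, {"aperture": 0.1, "tz": -0.32}, {"aperture": 0.1}]' > mv.in && python3 inch.py mv.in; python3 go.py .565 .1795 .2
```

```text
t: 8.52
tool_pos: [0.5467, -0.2846, 0.0583]
tcp_rot: [-3.138, -0.002, 1.571]
ft_force: [-0.0, 0.1, -0.5]
opening: 0.247
grasp_force: 30.2
t: 9.15
tool_pos: [0.5487, -0.2854, 0.2104]
tcp_rot: [3.139, 0.001, 1.571]
ft_force: [-0.1, -0.6, -1.4]
opening: 0.242
grasp_force: 30.2
t 9.15 pos [ 0.5487 -0.2854  0.2104] rot [3.139e+00 1.000e-03 1.571e+00] F [-0.1 -0.6 -1.4] op 0.24183752772368697 gf 30.20420853048563
tool delta [0.4649 0.0163 0.0098]
```

In the tool's units: 0.05 m is 0.8, 0.045 m is 0.72.

```bash
echo '[{"aperture": 0.1, "tx": 0.48, "ty": 0.016}, {"aperture": 0.1, "tx": 0.72, "ty": 0.024}, {"aperture": 0.1, "tx": 0.8, "ty": 0.032}, {"aperture": 0.1, "tx": 0.8, "ty": 0.032}, {"aperture": 0.1, "tx": 0.8, "ty": 0.032}]' > mv.in && python3 inch.py mv.in>/dev/null; echo '[{"aperture": 0.1, "tx": 0.8, "ty": 0.032}, {"aperture": 0.1, "tx": 0.8, "ty": 0.032}, {"aperture": 0.1, "tx": 0.8, "ty": 0.032}, {"aperture": 0.1, "tx": 0.8, "ty": 0.016}, {"aperture": 0.1, "tx": 0.64, "ty": 0.016}]' > mv.in && python3 inch.py mv.in >/dev/null; echo '[{"aperture": 0.1}, {"aperture": 0.1}]' > mv.in && python3 inch.py mv.in; python3 go.py .565 .1795 .2
python3 - <<'E'
from loc import *
a=[]
for n,u,v in(('top',172,229),('scene',322,168)):
    I=bot.read_camera(n)['image'];cv2.imwrite(f'pics/{n}1.png',I)
    i=I[v-36:v+36,u-33:u+33]; i=cv2.resize(i,(396,432),interpolation=cv2.INTER_CUBIC)
    a.append((255*(i/255.)**.5).astype(np.uint8))
cv2.imwrite('pics/h1.png',np.hstack(a))
E
```

```text
t: 10.65
tool_pos: [0.5639, 0.1786, 0.2072]
tcp_rot: [-3.139, 0.002, 1.571]
ft_force: [0.6, -0.5, -0.3]
opening: 0.247
grasp_force: 30.2
t 10.65 pos [0.5639 0.1786 0.2072] rot [-3.139e+00  2.000e-03  1.571e+00] F [ 0.6 -0.5 -0.3] op 0.2466189482207247 gf 30.204213252291083
tool delta [0.0009 0.0011 0.0072]
```

View pics/h1.png

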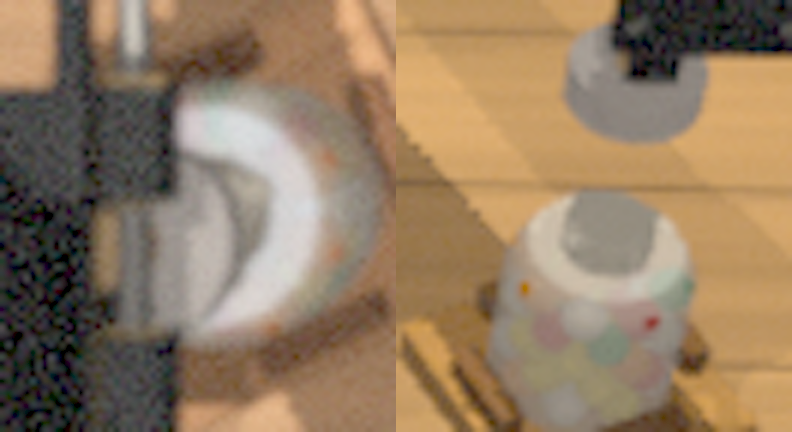

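Cap in hand: in the scene view it spans u≈317–341, with its lowest rim point at v≈155.7. The neck lies below it. I'll compare with the rim projected from the reported pose.

Run:
```python
from loc import *
a=np.linspace(0,2*np.pi,200)
t=bot.read_camera('top');s=bot.read_camera('scene')
def pr(c,P):
    q=np.c_[P,np.ones(len(P))]@np.array(c['camera_from_world']).T
    return np.c_[c['fx']*q[:,0]/q[:,2]+c['cx'],c['fy']*q[:,1]/q[:,2]+c['cy']]
def circ(x,y,z): return np.c_[x+.03*np.cos(a),y+.03*np.sin(a),0*a+z]
for x,y,z in((.5639,.1773,.195),(.5639,.1773,.185),(.5639,.1773,.205),(.555,.1773,.195)):
    r=pr(s,circ(x,y,z));u=pr(s,circ(x,y,z+.02));R=pr(t,circ(x,y,z));U=pr(t,circ(x,y,z+.02))
    print((x,y,z),'scene u',u[:,0].min().round(1),u[:,0].max().round(1),'rim vmax',r[:,1].max().round(1),'| top: rim umax',R[:,0].max().round(1),'disc umax',U[:,0].max().round(1),'disc v',U[:,1].min().round(1),U[:,1].max().round(1))
# scene: cap silhouette measurement by difference with start picture
d=cv2.absdiff(s['image'],cv2.imread('pics/scene0.png')).max(2)
g=s['image'];hs=cv2.cvtColor(g,cv2.COLOR_BGR2HSV)
m=((hs[...,1]<60)&(hs[...,2]>60)).astype(np.uint8);m[:130]=0;m[160:]=0;m[:,:305]=0;m[:,350:]=0
ys,xs=np.nonzero(m);print(xs.min(),xs.max(),ys.min(),ys.max(),len(xs))
for v in range(138,158,2):
    k=xs[ys==v]; print(v,(k.min(),k.max()) if len(k) else None,end=' ')
```

```text
(0.5639, 0.1773, 0.195) scene u 317.3 340.8 rim vmax 155.5 | top: rim umax 179.7 disc umax 177.0 disc v 215.0 251.1
(0.5639, 0.1773, 0.185) scene u 316.7 340.0 rim vmax 158.4 | top: rim umax 181.0 disc umax 178.4 disc v 214.9 250.4
(0.5639, 0.1773, 0.205) scene u 317.9 341.6 rim vmax 152.5 | top: rim umax 178.4 disc umax 175.6 disc v 215.1 251.8
(0.555, 0.1773, 0.195) scene u 316.9 340.3 rim vmax 153.2 | top: rim umax 179.7 disc umax 177.1 disc v 220.3 256.5
318 339 137 154 222
138 (np.int64(321), np.int64(323)) 140 (np.int64(319), np.int64(324)) 142 (np.int64(319), np.int64(339)) 144 (np.int64(318), np.int64(339)) 146 (np.int64(318), np.int64(339)) 148 (np.int64(318), np.int64(338)) 150 (np.int64(320), np.int64(338)) 152 (np.int64(322), np.int64(336)) 154 (np.int64(326), np.int64(332)) 156 None
```

The match is excellent: the cap is at (0.564, 0.177) with its rim at 0.195. I'll correct by 2 mm in x and y, then descend.

```bash
echo '[{"aperture": 0.1, "tx": 0.032, "ty": 0.032, "tz": 0.16}, {"aperture": 0.1, "tz": 0.32}, {"aperture": 0.1, "tz": 0.32}, {"aperture": 0.1, "tz": 0.16}, {"aperture": 0.1}]' > mv.in && python3 inch.py mv.in; echo '[{"aperture": 0.1, "tz": 0.064}, {"aperture": 0.1, "tz": 0.064}, {"aperture": 0.1}]' > mv.in && python3 inch.py mv.in
```

```text
t: 11.48
tool_pos: [0.5658, 0.1816, 0.1478]
tcp_rot: [-3.139, 0.0, 1.571]
ft_force: [0.6, 0.5, -0.6]
opening: 0.246
grasp_force: 30.2
t: 11.85
tool_pos: [0.5665, 0.1818, 0.141]
tcp_rot: [-3.142, 0.0, 1.571]
ft_force: [-0.3, 0.3, -1.1]
opening: 0.246
grasp_force: 30.2
```

In the tool's units: 0.003 m is 0.048, -0.0005 m is -0.008.

```bash
echo '[{"aperture": 0.1, "tx": -0.008, "tz": 0.048}, {"aperture": 0.1, "tz": 0.048}, {"aperture": 0.1}]' > mv.in && python3 inch.py mv.in; echo '[{"aperture": 0.1, "tz": 0.032}, {"aperture": 0.1}]' > mv.in && python3 inch.py mv.in;echo '[{"aperture": 0.1, "tz": 0.032}, {"aperture": 0.1}]' > mv.in && python3 inch.py mv.in
```

```text
t: 12.22
tool_pos: [0.5666, 0.1813, 0.1353]
tcp_rot: [3.142, 0.0, 1.571]
ft_force: [-1.0, -0.2, 1.5]
opening: 0.246
grasp_force: 30.2
t: 12.48
tool_pos: [0.5669, 0.1816, 0.1341]
tcp_rot: [3.141, 0.0, 1.571]
ft_force: [-0.9, -0.4, 5.3]
opening: 0.243
grasp_force: 30.2
t: 12.72
tool_pos: [0.5669, 0.1817, 0.1326]
tcp_rot: [3.14, 0.0, 1.571]
ft_force: [-2.5, -1.2, 7.7]
opening: 0.244
grasp_force: 30.3
```

Bead contact came where predicted. The side forces say to ease about 1 mm in −x and 0.5 mm in −y while pressing on.

In the tool's units: -0.001 m is -0.016, 0.002 m is 0.032.

```bash
echo '[{"aperture": 0.1, "tx": -0.008, "ty": -0.016, "tz": 0.032}, {"aperture": 0.1}]' > mv.in && python3 inch.py mv.in; echo '[{"aperture": 0.1, "tz": 0.032}, {"aperture": 0.1}]' > mv.in && python3 inch.py mv.in;echo '[{"aperture": 0.1, "tz": 0.032}, {"aperture": 0.1}]' > mv.in && python3 inch.py mv.in
```

```text
t: 12.98
tool_pos: [0.5659, 0.181, 0.1299]
tcp_rot: [3.141, -0.0, 1.571]
ft_force: [-1.4, -0.3, 5.2]
opening: 0.247
grasp_force: 30.3
t: 13.22
tool_pos: [0.5656, 0.1809, 0.1267]
tcp_rot: [3.141, -0.0, 1.571]
ft_force: [0.6, 0.4, -0.6]
opening: 0.243
grasp_force: 30.2
t: 13.48
tool_pos: [0.5653, 0.1807, 0.1241]
tcp_rot: [-3.141, 0.0, 1.571]
ft_force: [1.0, 0.6, -5.0]
opening: 0.244
grasp_force: 30.2
```

Snapped past the beads. Now I'll seat it and press.

In the tool's units: 0.002 m is 0.032.

```bash
echo '[{"aperture": 0.1, "tz": 0.032}, {"aperture": 0.1}]' > mv.in && python3 inch.py mv.in; echo '[{"aperture": 0.1, "tz": 0.032}, {"aperture": 0.1}]' > mv.in && python3 inch.py mv.in;echo '[{"aperture": 0.1, "tz": 0.032}, {"aperture": 0.1}]' > mv.in && python3 inch.py mv.in
```

```text
t: 13.72
tool_pos: [0.5653, 0.1806, 0.1228]
tcp_rot: [-3.141, 0.0, 1.571]
ft_force: [-0.3, -0.8, 0.5]
opening: 0.244
grasp_force: 30.2
t: 13.98
tool_pos: [0.5656, 0.1808, 0.1222]
tcp_rot: [3.141, 0.001, 1.571]
ft_force: [-2.4, -0.3, 5.0]
opening: 0.243
grasp_force: 30.3
t: 14.22
tool_pos: [0.5657, 0.1808, 0.1221]
tcp_rot: [3.141, 0.001, 1.571]
ft_force: [-6.8, -2.5, 15.2]
opening: 0.243
grasp_force: 30.3
```

In the tool's units: -0.0005 m is -0.008.

```bash
echo '[{"aperture": 0.1, "ty": -0.008}, {"aperture": 0.1}, {"aperture": 0.1}, {"aperture": 0.1}, {"aperture": 0.1}]' > mv.in && python3 inch.py mv.in; echo '[{"aperture": 0.1}, {"aperture": 0.1}, {"aperture": 0.1}]' > mv.in && python3 inch.py mv.in
python3 - <<'E'
from loc import *
for n,u,v in(('scene',322,172),):
    i=bot.read_camera(n)['image'][v-36:v+36,u-33:u+33]; i=cv2.resize(i,(594,594))
    cv2.imwrite('pics/end.png',(255*(i/255.)**.5).astype(np.uint8))
E
```

```text
t: 14.85
tool_pos: [0.5657, 0.1807, 0.1221]
tcp_rot: [3.14, 0.001, 1.571]
ft_force: [-5.7, -2.0, 15.0]
opening: 0.245
grasp_force: 30.3
t: 15.22
tool_pos: [0.5657, 0.1808, 0.1221]
tcp_rot: [3.14, 0.001, 1.571]
ft_force: [-4.3, -2.6, 12.9]
opening: 0.243
grasp_force: 30.3
```

View pics/end.png

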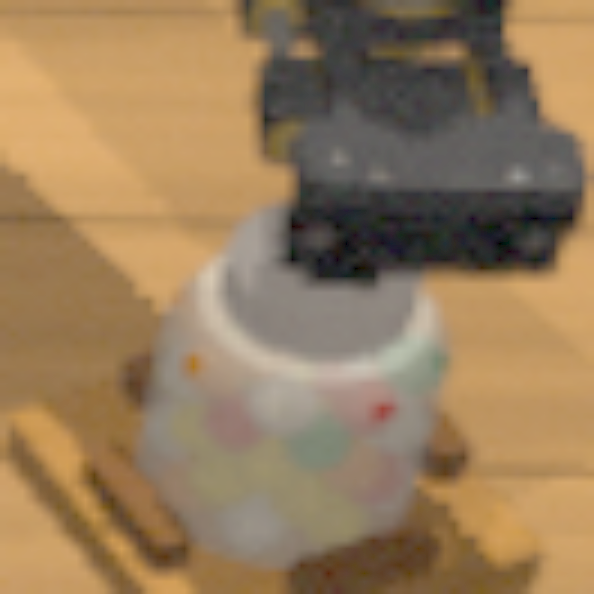

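The picture shows the cap level and down at the jar's shoulder, still in the fingers. I'll check the force and hand in.

```bash
echo '[{"aperture": 0.1}, {"aperture": 0.1}]' > mv.in && python3 inch.py mv.in
python3 - <<'E'
from station import bot
print(bot.state()['ft_force']); print(bot.job_done())
E
```

```text
t: 15.52
tool_pos: [0.5657, 0.1807, 0.1221]
tcp_rot: [3.14, 0.001, 1.571]
ft_force: [-4.4, -3.6, 14.5]
opening: 0.245
grasp_force: 30.3
[-4.38619302 -3.63250687 14.47284587]
the job is handed in; nothing more can be done
None
```

I handed the job in at about 15.5 s: the large cap snapped past the beads and is seated on the jar's neck, with the gripper still holding it and pressing down at about 14 N (you asked for about 10 N); no verdict was returned.

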